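# Put the kitchen containers back on their own drip trays

## Task

After wiping down, the three kitchen containers were put back on the wrong drip trays: each belongs on the tray of its own shape, round tin on round tray, square tub on square tray, oblong box lengthwise on oblong tray. All the trays are taken, so first set one container down on the empty cork mat and let go of it, then move the others round until each stands upright in the middle of its own tray, turned in line with the tray's sides. Keep the containers upright throughout and leave the bowl, the bottle and the spoon where they are.

Things in the scene. Friction and masses are not known exactly. Their poses are not given: they have to be found in the camera images.
- round_tin_center (a point): Round lidded steel tin, upright, 62 mm diameter, 60 mm high. The point is its centre, half-way up (30 mm above its underside); z up.
- square_tub_center (a point): Square white plastic tub with a grey lid panel, upright, 58 x 58 mm, 58 mm high. The point is its centre, half-way up (29 mm above its underside); x and y along its sides, z up.
- oblong_box_center (a point): Oblong white plastic box with a grey lid panel, upright, 92 mm long (its x) by 50 mm wide (its y), 54 mm high. The point is its centre, half-way up (27 mm above its underside); z up.
- round_tray_in (a point): Round black plastic drip tray fixed to the worktop, 124 mm across outside, 116 mm inside, rim 10 mm high, floor 5 mm above the worktop. The point is the centre of its floor's upper face; z up.
- square_tray_in (a point): Square black plastic drip tray fixed to the worktop, 108 x 108 mm outside, 100 x 100 mm inside, rim 10 mm high, floor 5 mm above the worktop. The point is the centre of its floor's upper face; x and y along its sides.
- oblong_tray_in (a point): Oblong black plastic drip tray fixed to the worktop, 130 mm long (its x) by 94 mm wide (its y) outside, 122 x 86 mm inside, rim 10 mm high, floor 5 mm above the worktop. The point is the centre of its floor's upper face.
- cork_mat_top (a point): Plain flat cork mat, 120 x 120 mm, 8 mm thick, no rim, fixed to the worktop; empty at the start. The point is the centre of its upper face; x and y along its sides.
- bowl: Bystander: small loose white bowl, 110 mm across, 45 mm high, on the far side of the worktop. Origin: centre of its underside.
- bottle: Bystander: loose amber bottle with a red cap, 54 mm diameter, 150 mm high, at the right of the work. Origin: centre of its underside.
- spoon: Bystander: loose wooden spoon, 200 mm long, lying on the far side of the worktop. Origin: on the worktop at its middle; x along it.

How it is judged:
On the way:
1. one of the three containers stands upright on the cork mat (centre within 40 mm of the mat's), let go (((horizontal distance between round_tin_center and cork_mat_top below 0.04 m and z of round_tin_center in the frame of cork_mat_top below 0.035 m and angle between round_tin_center's own z axis and vertical below 0.1 rad and linear speed of round_tin below 0.02 m/s and contact force between the fingers and round_tin below 0.1 N) or (horizontal distance between square_tub_center and cork_mat_top below 0.04 m and z of square_tub_center in the frame of cork_mat_top below 0.034 m and angle between square_tub_center's own z axis and vertical below 0.1 rad and linear speed of square_tub below 0.02 m/s and contact force between the fingers and square_tub below 0.1 N) or (horizontal distance between oblong_box_center and cork_mat_top below 0.04 m and z of oblong_box_center in the frame of cork_mat_top below 0.032 m and angle between oblong_box_center's own z axis and vertical below 0.1 rad and linear speed of oblong_box below 0.02 m/s and contact force between the fingers and oblong_box below 0.1 N))), for 0.2 s.
At the end, for the whole second after the job is handed in: Round tin, square tub and oblong box each stand upright (within 0.1 rad) on the floor of the tray of their own shape, centre within 14 mm of the tray's centre, at rest; the tub's sides and the box's length are in line with the tray's within 0.3 rad (horizontal distance between round_tin_center and round_tray_in below 0.014 m and z of round_tin_center in the frame of round_tray_in below 0.035 m and angle between each of round_tin_center, square_tub_center, oblong_box_center's own z axis and vertical below 0.1 rad and linear speed of each of round_tin, square_tub, oblong_box below 0.02 m/s and horizontal distance between square_tub_center and square_tray_in below 0.014 m and z of square_tub_center in the frame of square_tray_in below 0.034 m and horizontal distance between oblong_box_center and oblong_tray_in below 0.014 m and z of oblong_box_center in the frame of oblong_tray_in below 0.032 m and (angle between the x axis of square_tub_center and the x axis of square_tray_in, either way round below 0.3 rad or angle between the x axis of square_tub_center and the y axis of square_tray_in, either way round below 0.3 rad) and angle between the x axis of oblong_box_center and the x axis of oblong_tray_in, either way round below 0.3 rad); the robot touches nothing.
It fails at once if a container is tipped (more than 0.6 rad) (angle between any of round_tin_center, square_tub_center, oblong_box_center's own z axis and vertical above 0.6 rad).
It fails at once if the bowl is shifted by more than 30 mm (distance of bowl from where it was at the start of the episode above 0.03 m).
It fails at once if the bottle is shifted by more than 30 mm (distance of bottle from where it was at the start of the episode above 0.03 m).
It fails at once if the spoon is shifted by more than 30 mm (distance of spoon from where it was at the start of the episode above 0.03 m).
It also fails if it takes over 109 s, if anything falls off the work surface, if the arm or the gripper's body presses on something with over 40 N, if the wrist force passes 120 N, or if a joint passes its speed limit or range.

## Robot

A 7-joint arm with a two-finger parallel gripper is mounted at the origin on the work surface. World frame = base frame: x ahead of the robot, y to its left, z up, the work surface at z = 0. Lengths are in m, angles in rad, forces in N, time in s.
With the tool pointing down it reaches from about 0.35 to 0.9 m from the base axis. Payload 8.1 kg.
Tool frame: the origin (TCP) lies midway between the tips of the shut fingers; the grasp point (between the pads) lies 19 mm behind it (env.tcp_to_grasp is the distance from the TCP to the grasp point, in m); x points along the fingers, y is the direction in which the jaws open and shut, and the axes are right-handed (so a half turn about x gives the same grasp; the last joint's range is limited). The gripper opens to 85 mm and grips with 20 to 120 N. Pads are 22 mm wide; open, the fingers measure 114 mm over their backs; the gripper's body (76 mm by 85 mm) begins 54 mm behind the grasp point. The pads swing forward as they close: fully open they stand 13 mm farther back than shut.
Start: joints at [-0.103, 0.434, 0.025, 1.573, -0.012, 1.134, -0.075], TCP at [0.625, -0, 0.231] pointing down, gripper open.
Joint ranges: [-2.62, 2.62], [-0.44, 2.09], [-1.27, 1.32], [0.08, 2.57], [-1.32, 4.46], [0.12, 2], [-2.74, 2.74]. Speed limits (rad/s): [2.22, 2.22, 3.01, 3.01, 3.14, 3.14, 3.14].

## Interface

Orientations are given as a unit quaternion [w, x, y, z].
In Python, from workcell import env gives the robot as it stands. The module is installed in compiled form; this text tells all that it offers.
- The arm moves only by the tool step_arm, never from a script. Its argument "moves" is a list of rows, each a list of 2 entries, a list of its own where there are three numbers: the shift along the tool's x, y, z in cm, then the turn about the tool's x in rad. In form: [[[dx, dy, dz], twist], ...]. A call has 1 to 10 rows; each row is the pose to reach, as a shift and turn from the pose commanded when the call began, along the tool's axes at that moment; what a row does not reach only later rows make up. A row lasts 1/12 s, in which the tool goes at most 41.7 mm and 7.16 degrees, less where a joint would pass 70% of its speed; a pose out of reach is approached as far as the arm can. A call with a gripper value outside its range is refused whole. "fingers" is the closure in counts, from 0 (fully open) to 255 (shut), set as the call begins (left out, the last holds). The fingers move at their own pace and stop on an object; "newtons" is the grip in N (left out, the last holds). Time passes only in rows, so rows that repeat a pose let the fingers close. It gives the time, the measured TCP pose, the force and the opening at its end, in the units of the state.
- env.get_state(): the state, without advancing time (a new reading comes with each control period).
- env.camera(name): name is "scene" or "side" or "wrist"; returns a dict with "frame" (420x560x3 uint8, red, green, blue), "fx", "fy", "cx", "cy" (pixels), "k1" (the pictures are not rectified: a ray, as slopes to the right and down, at radius r is drawn at 1 + k1 r^2 times it, then the intrinsics apply), "world_to_cam" (4x4, takes a point from world to camera coordinates); the wrist camera has in their place "mount" (4x4, takes a point from camera to tool coordinates, whose origin is the TCP and whose axes are the tool frame's). Camera axes: x right, y down, z forward; pixel columns grow to the right and rows downward; lengths in m; the calibration is good to about 2 mm. A picture is of the moment at which its call begins: read the wrist's pose just before it. There is no depth.
- env.hand_in(): hands the job in, once; it reports no verdict.
Trained networks look in a picture, given as the dict that the camera call returned (one of the last four; its "shot" number tells which), for a name from the list of things; names that differ only in an ending like _2 or _b are one class to them, and where a whole thing is asked for, a point or a joint stands for the part that bears it (a point fixed in the world has none). Each returns a list of dicts, best first, with "p" (0 to 1); they miss things now and then, are a little off and sometimes report something else, mostly with a low value. They report only what shows in the picture. A call takes as long as a camera call.
- env.boxes_of(name, picture): "bbox" ([left, top, right, bottom] in pixels, round what is visible of it).
- env.trace(name, picture): "pixels" (420x560 bool, what is visible of it) and "bbox" ([left, top, right, bottom] in pixels, round what is visible of it).
- env.pinpoint(name, picture): "uv" ([column, row] in pixels: a listed point, or the origin of a listed thing).
The state is a dict: "t": time; "joints": joint angles; "joint_vel": joint speeds; "tau": joint torques, N m; "tcp_pos": TCP position; "eef_rot": TCP orientation; "force": force on the tool from outside, world axes, zero at the start; "moment": the same for the moment, N m; "finger_gap": opening from 0.0 (shut) to 1.0 (fully open).
Only numpy, scipy, OpenCV 4.12 (cv2) and the standard library are available. Lean on these libraries where they do the work, as an engineer would, in place of code of your own. Each camera call takes 0.05 s, during which the arm holds its last target.

## Working session

There is one attempt and no reset: what is moved stays moved. The work goes in short steps, Python scripts to look and compute and a tool call to move; the robot and the scene stay as the last step left them, time stands still between calls to the robot, and variables do not carry over. Pictures are saved under pics/ and viewed, and the job is handed in when it is done.

Besides the shell and the picture viewer there is one more tool, called after "Call:" by a JSON object that holds its "api" and its "payload", one argument or row to a line. step_arm: Moves the arm, as the interface text tells. Its arguments: {"type":"object","properties":{"moves":{"type":"array","items":{"type":"array"}},"fingers":{"type":"number"},"newtons":{"type":"number"}},"required":["moves"]}

```bash
mkdir -p pics
cat > h.py <<'E'
import numpy as np, cv2
from workcell import env
def save(c,n):
    cv2.imwrite('pics/'+n,c['frame'][:,:,::-1])
E
python3 - <<'E'
from h import *
s=env.get_state(); print(s)
for n in ['scene','side','wrist']:
    c=env.camera(n); save(c,n+'0.png'); print(n,{k:v for k,v in c.items() if k!='frame'})
print(env.tcp_to_grasp)
E
```

```text
{'t': 0.0, 'joints': array([-0.10261659,  0.435227  ,  0.02498338,  1.57413477, -0.01162223,
        1.13398731, -0.07510251]), 'joint_vel': array([-1.16330663e-03, -1.29868542e-03, -3.70472899e-05, -6.43484237e-04,
       -1.51701940e-04, -2.92349711e-04,  3.44034731e-04]), 'tau': array([ 8.97134169e-05, -6.70461059e+01,  1.02531374e+00, -3.16203833e+01,
        1.55155628e-02,  1.25530543e-02, -1.11555586e-06]), 'tcp_pos': array([ 6.24477357e-01, -4.67098991e-05,  2.30509017e-01]), 'eef_rot': array([-0.4996122 , -0.49958454, -0.50034998,  0.50045262]), 'force': array([ 0.15205295,  1.14824572, -0.61508381]), 'moment': array([ 0.03212692,  0.04894868, -0.02822113]), 'finger_gap': 0.9982022182440334}
scene {'fx': 409.07930391100376, 'fy': 409.07930391100376, 'cx': 280.3243550221518, 'cy': 204.99769722234691, 'k1': -0.06340785980186243, 'world_to_cam': array([[ 0.33365283,  0.94264519,  0.00978919, -0.11290404],
       [ 0.62160833, -0.21219004, -0.75404143, -0.36874946],
       [-0.70871636,  0.2576731 , -0.65675391,  1.5019067 ],
       [ 0.        ,  0.        ,  0.        ,  1.   
[... 239 characters left out ...]
    [-0.45701281,  0.51564696, -0.72473961,  0.35983451],
       [ 0.48897473, -0.53498563, -0.68898046,  1.24204033],
       [ 0.        ,  0.        ,  0.        ,  1.        ]]), 'shot': 2}
wrist {'fx': 319.94962153090347, 'fy': 319.94962153090347, 'cx': 277.1421243357279, 'cy': 210.62534855369654, 'k1': -0.059322374222191214, 'mount': array([[ 1.11888249e-03, -2.73147490e-01,  9.61971516e-01,
        -1.42707399e-01],
       [ 9.99997896e-01,  1.95976885e-03, -6.06643941e-04,
         1.92284383e-04],
       [-1.71953854e-03,  9.61970170e-01,  2.73149108e-01,
        -6.82825554e-02],
       [ 0.00000000e+00,  0.00000000e+00,  0.00000000e+00,
         1.00000000e+00]]), 'shot': 3}
0.0187
```

View pics/scene0.png

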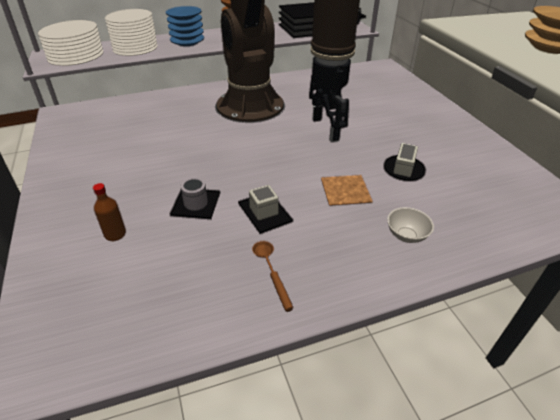

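View pics/side0.png

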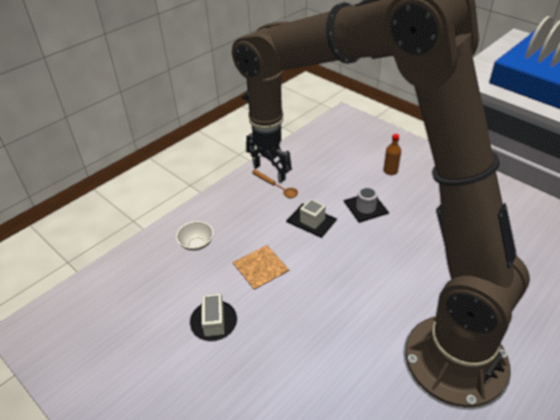

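View pics/wrist0.png

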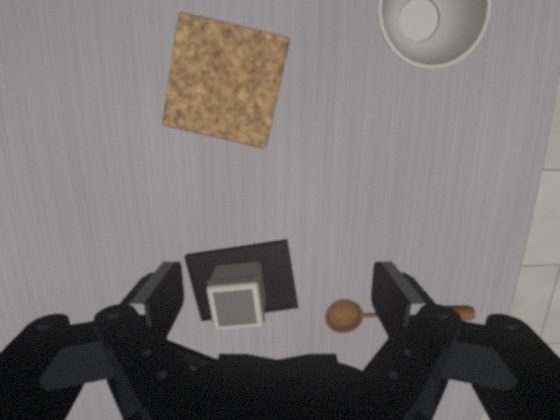

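The scene view shows the tin on one dark tray (195,203), the tub on another (265,212), the box on the round tray (405,165) and the mat empty at (347,190). The spoon and bowl are close by.

```bash
cat >> h.py <<'E'
from scipy.spatial.transform import Rotation as R
def tool(s):
    T=np.eye(4); q=s['eef_rot']; T[:3,:3]=R.from_quat([q[1],q[2],q[3],q[0]]).as_matrix(); T[:3,3]=s['tcp_pos']; return T
def c2w(c,s=None):
    if 'mount' in c: return tool(s)@c['mount']
    return np.linalg.inv(c['world_to_cam'])
def onplane(c,uv,z,s=None):
    uv=np.atleast_2d(np.asarray(uv,float)); K=np.array([[c['fx'],0,c['cx']],[0,c['fy'],c['cy']],[0,0,1]])
    n=cv2.undistortPoints(uv[:,None,:],K,np.array([c['k1'],0,0,0.]))[:,0]
    T=c2w(c,s); d=np.c_[n,np.ones(len(n))]@T[:3,:3].T; o=T[:3,3]
    return o+d*((z-o[2])/d[:,2])[:,None]
Z=dict(round_tin_center=.035,square_tub_center=.034,oblong_box_center=.032,round_tray_in=.005,square_tray_in=.005,oblong_tray_in=.005,cork_mat_top=.008,bowl=0,bottle=0,spoon=0)
def look(cam,names,Z=Z):
    s=env.get_state(); c=env.camera(cam)
    for n in names:
        r=env.pinpoint(n,c)
        for q in r[:2]:
            print(cam,n,'p%.2f'%q['p'],np.round(q['uv'],1),np.round(onplane(c,q['uv'],Z[n],s)[0],4))
    return s,c
E
python3 - <<'E'
from h import *
for cam in ['scene','side','wrist']: look(cam,list(Z))
print(env.get_state()['t'])
E
```

```text
scene round_tin_center p0.91 [193.3 193.3] [ 0.487  -0.2925  0.035 ]
scene square_tub_center p0.85 [264.8 201.6] [ 0.5773 -0.1267  0.034 ]
scene oblong_box_center p0.87 [405.2 157.2] [0.5169 0.3274 0.032 ]
scene round_tray_in p0.76 [402.3 169. ] [0.535  0.3123 0.005 ]
scene square_tray_in p0.64 [192.5 208.3] [ 0.5098 -0.3027  0.005 ]
scene oblong_tray_in p0.77 [262.8 207.8] [ 0.5669 -0.1293  0.005 ]
scene oblong_tray_in p0.21 [196.1 193.3] [ 0.4519 -0.2824  0.005 ]
scene cork_mat_top p0.85 [347.2 186. ] [0.5587 0.1185 0.008 ]
scene bowl p0.79 [404.8 234.9] [0.7703 0.1721 0.    ]
scene bowl p0.54 [114.7 230.7] [ 0.5246 -0.5006  0.    ]
scene bottle p0.95 [112.5 233.6] [ 0.5334 -0.5063  0.    ]
scene spoon p0.88 [274.9 277.8] [ 0.7914 -0.173   0.    ]
side round_tin_center p0.61 [366.6 198.8] [ 0.4927 -0.2972  0.035 ]
side square_tub_center p0.90 [312.5 214.3] [ 0.5757 -0.1299  0.034 ]
side square_tub_center p0.61 [370.6 198.4] [ 0.4849 -0.3082  0.034 ]
side oblong_box_center p0.84 [214.  315.5] [0.5216 0.3209 0.032 ]
side round_tray_in p0.64 [208.6 321.6] [0.5344 0.3325 0.005 ]
side square_tray_in p0.69 [368.5 206.2] [ 0.4849 -0.3012  0.005 ]
side oblong_tray_in p0.84 [309.4 219.7] [ 0.5864 -0.1282  0.005 ]
side cork_mat_top p0.75 [195.6 245.8] [0.7649 0.1826 0.008 ]
side cork_mat_top p0.61 [258.6 267.7] [0.5647 0.118  0.008 ]
side bottle p0.68 [386.7 173.1] [ 0.5404 -0.4851  0.    ]
side spoon p0.87 [276.1 186.7] [ 0.778 -0.178  0.   ]
wrist square_tub_center p0.56 [239.5 292.3] [ 0.5801 -0.1301  0.034 ]
wrist cork_mat_top p0.76 [219.7  81.9] [0.5628 0.1086 0.008 ]
wrist bowl p0.91 [415.4  24.3] [0.773  0.1701 0.    ]
1.8
```

```bash
cat >> h.py <<'E'
def rects(cam,names,z=.01,pic=None):
    s=env.get_state(); c=pic or env.camera(cam); out={}
    for n in names:
        r=env.trace(n,c)
        for q in r[:2]:
            if q['p']<.4: continue
            v,u=np.nonzero(q['pixels'])
            if len(u)<30: continue
            zz=z[n] if isinstance(z,dict) else z
            P=onplane(c,np.c_[u,v],zz,s)[:,:2]*1000
            h=cv2.convexHull(P.astype(np.float32))
            (a,b),(w,hh),th=cv2.minAreaRect(h)
            print(cam,n,'p%.2f'%q['p'],np.round(q['bbox']),'ctr',round(a,1),round(b,1),'size',round(w,1),round(hh,1),'th',round(th,1))
            out.setdefault(n,(q['pixels'],h[:,0],c))
    return out
E
python3 - <<'E'
from h import *
import pickle
D={}
for cam in ['scene','side']:
    D[cam]=rects(cam,['round_tray_in','square_tray_in','oblong_tray_in','cork_mat_top','square_tub_center','oblong_box_center'],
     {'round_tray_in':.01,'square_tray_in':.01,'oblong_tray_in':.01,'cork_mat_top':.008,'square_tub_center':.063,'oblong_box_center':.059})
for k in D['scene']:
    if k in D['side']:
        P=np.r_[D['scene'][k][1],D['side'][k][1]].astype(np.float32); print(k,cv2.minAreaRect(P))
print(env.get_state()['t'])
a=D['scene']; c=next(iter(a.values()))[2]; f=c['frame']
cv2.imwrite('pics/z1.png',cv2.resize(f[130:240,160:290,::-1],None,fx=6,fy=5,interpolation=cv2.INTER_CUBIC)[:600,:800])
c=next(iter(D['side'].values()))[2]['frame']
cv2.imwrite('pics/z2.png',cv2.resize(c[170:250,270:400,::-1],None,fx=6,fy=6,interpolation=cv2.INTER_CUBIC)[:600,:800])
E
```

```text
scene round_tray_in p0.69 [380. 155. 428. 184.] ctr 541.3 311.5 size 123.1 122.1 th 53.0
scene square_tray_in p0.70 [170. 191. 222. 221.] ctr 495.9 -291.3 size 111.5 116.1 th 64.1
scene oblong_tray_in p0.94 [238. 198. 291. 234.] ctr 584.4 -129.3 size 138.5 99.8 th 8.7
scene oblong_tray_in p0.72 [248. 185. 278. 218.] ctr 547.1 -119.7 size 117.3 82.5 th 4.0
scene cork_mat_top p0.71 [320. 174. 374. 206.] ctr 570.6 108.5 size 123.3 121.4 th 74.4
scene square_tub_center p0.81 [247. 185. 278. 219.] ctr 608.4 -138.5 size 105.4 71.4 th 1.5
scene oblong_box_center p0.85 [396. 143. 420. 177.] ctr 555.8 297.6 size 50.0 163.5 th 48.8
side round_tray_in p0.60 [188. 302. 237. 340.] ctr 523.2 327.3 size 122.0 117.1 th 50.6
side square_tray_in p0.91 [345. 196. 390. 224.] ctr 489.3 -290.9 size 109.1 115.1 th 64.0
side square_tray_in p0.66 [383. 134. 401. 173.] ctr 581.5 -581.5 size 57.8 250.9 th 29.9
side oblong_tray_in p0.57 [285. 206. 337. 234.] ctr 578.4 -126.6 size 136.2 100.5 th 10.5
side cork_mat_top p0.97 [233. 247. 287. 290.] ctr 565.5 109.5 size 124.9 125.4 th 77.2
side square_tub_center p0.81 [301. 203. 324. 228.] ctr 562.0 -111.7 size 84.0 101.6 th 6.1
round_tray_in ((532.9873046875, 318.57037353515625), (123.07664489746094, 142.08604431152344), 43.80716323852539)
square_tray_in ((493.0788269042969, -290.6869201660156), (112.83102416992188, 121.65357971191406), 64.0533218383789)
oblong_tray_in ((582.4013671875, -127.23431396484375), (141.83340454101562, 104.58126068115234), 8.693427085876465)
cork_mat_top ((566.2454833984375, 108.95390319824219), (124.80838012695312, 129.97010803222656), 74.3545913696289)
square_tub_center ((583.4266357421875, -127.4832534790039), (88.62557983398438, 173.63450622558594), 57.05037307739258)
2.5
```

```bash
ls pics
```

```text
scene0.png
side0.png
wrist0.png
z1.png
z2.png
```

Call:
{"api": "step_arm", "payload": {
  "moves": [
    [[0, -3.4, 7.3], 0],
    [[0, -6.8, 14.6], 0],
    [[0, -10.1, 22], 0],
    [[0, -13.5, 29.3], 0],
    [[0, -13.5, 29.3], 0],
    [[0, -13.5, 29.3], 0],
    [[0, -13.5, 29.3], 0],
    [[0, -13.5, 29.3], 0],
    [[0, -13.5, 29.3], 0],
    [[0, -13.5, 29.3], 0]
  ],
  "fingers": 0
}}

```text
t: 3.33
tcp_pos: [0.4887, -0.2953, 0.2315]
eef_rot: [-0.499, -0.501, -0.499, 0.501]
force: [1.2, 0.6, 0.0]
finger_gap: 1.004
```

```bash
cat > a.py <<'E'
from h import *
import sys
tag=sys.argv[1]; names=sys.argv[2:]
s,c=look('wrist',names); save(c,tag+'.png')
ZT={'round_tray_in':.01,'square_tray_in':.01,'oblong_tray_in':.01,'cork_mat_top':.008,'square_tub_center':.063,'oblong_box_center':.059,'round_tin_center':.065}
rects('wrist',names,ZT,c)
print(s['t'],s['tcp_pos'],s['finger_gap'],s['force']); T=tool(s); print(np.round(T[:3,:3],3))
E
python3 a.py w1 round_tin_center square_tray_in
```

```text
wrist round_tin_center p0.90 [276.  185.3] [ 0.4874 -0.2951  0.035 ]
wrist round_tin_center p0.89 [250. 153. 308. 217.] ctr 491.0 -285.2 size 60.1 67.1 th 1.7
wrist square_tray_in p0.84 [219. 118. 338. 235.] ctr 491.7 -287.8 size 108.8 109.0 th 65.1
3.3333 [ 0.48872199 -0.29533838  0.23145095] 1.0038806826459583 [1.18827522 0.63441967 0.00760827]
[[-0.     1.    -0.005]
 [-0.001 -0.005 -1.   ]
 [-1.    -0.     0.001]]
```

View pics/w1.png

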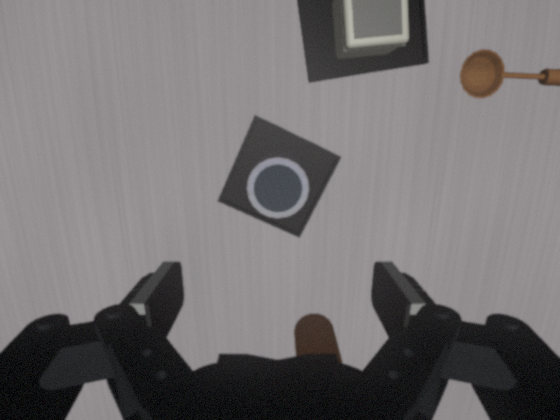

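```bash
cat >> h.py <<'E'
WM=dict(fx=319.94962153090347,fy=319.94962153090347,cx=277.1421243357279,cy=210.62534855369654,k1=-0.059322374222191214,mount=np.array([[ 1.11888249e-03,-2.73147490e-01,9.61971516e-01,-1.42707399e-01],[9.99997896e-01,1.95976885e-03,-6.06643941e-04,1.92284383e-04],[-1.71953854e-03,9.61970170e-01,2.73149108e-01,-6.82825554e-02],[0,0,0,1.]]))
E
python3 - <<'E'
from h import *
print(onplane(WM,[[277.5,187.5]],.065,env.get_state()))
E
```

```text
[[ 0.49121772 -0.28719151  0.065     ]]
```

Call:
{"api": "step_arm", "payload": {
  "moves": [
    [[2, 0.2, -0.7], 0],
    [[5, 0.2, -0.7], 0],
    [[8, 0.2, -0.7], 0],
    [[11, 0.2, -0.7], 0],
    [[13.5, 0.2, -0.7], 0],
    [[16, 0.2, -0.7], 0],
    [[18, 0.2, -0.7], 0],
    [[19.8, 0.2, -0.7], 0],
    [[20.7, 0.2, -0.7], 0],
    [[20.7, 0.2, -0.7], 0]
  ]
}}

```text
t: 4.42
tcp_pos: [0.4913, -0.2845, 0.0225]
eef_rot: [0.499, 0.499, 0.502, -0.5]
force: [0.0, -0.1, 0.8]
finger_gap: 1.007
```

Call:
{"api": "step_arm", "payload": {
  "moves": [
    [[0, 0, 0], 0],
    [[0, 0, 0], 0],
    [[0, 0, 0], 0],
    [[0, 0, 0], 0],
    [[0, 0, 0], 0],
    [[0, 0, 0], 0],
    [[0, 0, 0], 0],
    [[0, 0, 0], 0],
    [[0, 0, 0], 0],
    [[0, 0, 0], 0]
  ],
  "fingers": 255,
  "newtons": 40
}}

```text
t: 5.25
tcp_pos: [0.4926, -0.2862, 0.0257]
eef_rot: [0.501, 0.5, 0.499, -0.5]
force: [-1.8, 1.3, 7.6]
finger_gap: 0.716
```

Call:
{"api": "step_arm", "payload": {
  "moves": [
    [[-2, 0, 0], 0],
    [[-5, 0, 0], 0],
    [[-8.5, 0, 0], 0],
    [[-12, 0, 0], 0],
    [[-13, 1, -5], 0],
    [[-13, 2, -9], 0],
    [[-13, 3, -13], 0],
    [[-13, 4, -17], 0],
    [[-13, 5, -21], 0],
    [[-13, 5.5, -25], 0]
  ]
}}

```text
t: 6.08
tcp_pos: [0.5469, -0.041, 0.1552]
eef_rot: [0.5, 0.501, 0.499, -0.5]
force: [1.1, -0.3, -3.0]
finger_gap: 0.716
```

Call:
{"api": "step_arm", "payload": {
  "moves": [
    [[0, 0.5, -4], 0],
    [[0, 1, -8], 0],
    [[0, 1.5, -11.6], 0],
    [[0, 2, -14.6], 0],
    [[0, 2, -14.6], 0],
    [[0, 2, -14.6], 0],
    [[0, 2, -14.6], 0],
    [[0, 2, -14.6], 0]
  ]
}}

```text
t: 6.75
tcp_pos: [0.566, 0.1013, 0.1545]
eef_rot: [-0.5, -0.5, -0.499, 0.501]
force: [0.6, 0.7, -3.1]
finger_gap: 0.712
```

```bash
python3 a.py w2 cork_mat_top round_tin_center square_tray_in; python3 -c "
from h import *
save(env.camera('scene'),'s2.png')
import time
for i in range(3):
  env.camera('wrist'); s=env.get_state(); print(s['tcp_pos'],s['finger_gap'])"
```

```text
wrist cork_mat_top p0.82 [277.4 187.1] [0.5663 0.1099 0.008 ]
wrist cork_mat_top p0.74 [205. 106. 358. 240.] ctr 566.1 110.3 size 118.2 118.8 th 77.5
wrist round_tin_center p0.75 [198. 208. 356. 361.] ctr 566.2 36.6 size 134.8 140.9 th 0.6
6.75 [0.56600551 0.10131052 0.1545068 ] 0.7124328765167907 [ 0.60337658  0.7220303  -3.07466573]
[[ 0.     1.    -0.002]
 [-0.001 -0.002 -1.   ]
 [-1.     0.     0.001]]
[0.56599168 0.10288042 0.15432998] 0.7148830156272358
[0.56602681 0.1029517  0.1543206 ] 0.7107509316085714
[0.56601825 0.10302516 0.15430208] 0.7108679667856493
```

View pics/w2.png

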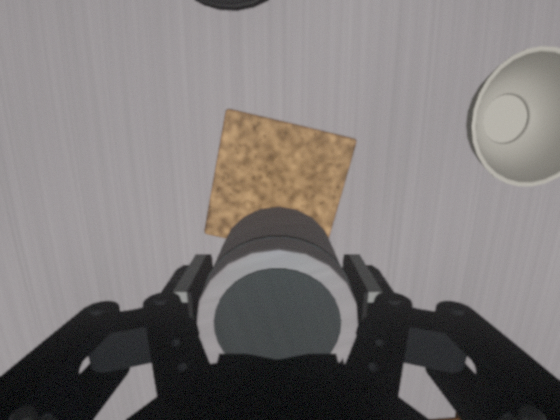

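Call:
{"api": "step_arm", "payload": {
  "moves": [
    [[2, 0, -0.7], 0],
    [[5, 0, -0.7], 0],
    [[8, 0, -0.7], 0],
    [[10, 0, -0.7], 0],
    [[11.5, 0, -0.7], 0],
    [[12.3, 0, -0.7], 0],
    [[12.6, 0, -0.7], 0],
    [[12.6, 0, -0.7], 0],
    [[12.7, 0, -0.7], 0],
    [[12.7, 0, -0.7], 0]
  ]
}}

```text
t: 8.13
tcp_pos: [0.5664, 0.1102, 0.0286]
eef_rot: [0.5, 0.5, 0.5, -0.5]
force: [-4.1, 0.1, 8.6]
finger_gap: 0.716
```

Call:
{"api": "step_arm", "payload": {
  "moves": [
    [[0, 0, 0], 0],
    [[0, 0, 0], 0],
    [[0, 0, 0], 0],
    [[0, 0, 0], 0],
    [[0, 0, 0], 0],
    [[0, 0, 0], 0]
  ],
  "fingers": 0
}}

```text
t: 8.63
tcp_pos: [0.5661, 0.1101, 0.0273]
eef_rot: [0.5, 0.5, 0.5, -0.5]
force: [0.6, -0.9, 0.3]
finger_gap: 1.003
```

Call:
{"api": "step_arm", "payload": {
  "moves": [
    [[-1.5, 0, 0], 0],
    [[-4.5, 0, 0], 0],
    [[-8, 0, 0], 0],
    [[-12, 0, 0], 0],
    [[-16, 0, 0], 0],
    [[-20, 0, 0], 0],
    [[-20, 0, 0], 0],
    [[-20, 0, 0], 0]
  ]
}}

```text
t: 9.3
tcp_pos: [0.5675, 0.1104, 0.23]
eef_rot: [0.501, 0.502, 0.499, -0.498]
force: [-0.4, -0.5, -0.9]
finger_gap: 1.001
```

```bash
python3 a.py w3 cork_mat_top round_tin_center
```

```text
wrist round_tin_center p0.78 [275.1 193.6] [0.5663 0.1023 0.035 ]
wrist cork_mat_top p0.83 [215. 121. 340. 243.] ctr 562.3 109.3 size 118.6 119.0 th 77.4
wrist cork_mat_top p0.62 [228.   2. 274.  29.] ctr 536.7 284.6 size 24.6 50.6 th 89.7
wrist round_tin_center p0.74 [244. 161. 306. 228.] ctr 563.4 106.2 size 63.2 63.9 th 43.2
9.3 [0.56751707 0.1104485  0.22998344] 1.0012824041750485 [-0.4134916  -0.537267   -0.88366571]
[[ 0.005  1.    -0.   ]
 [ 0.002 -0.    -1.   ]
 [-1.     0.005 -0.002]]
```

View pics/w3.png

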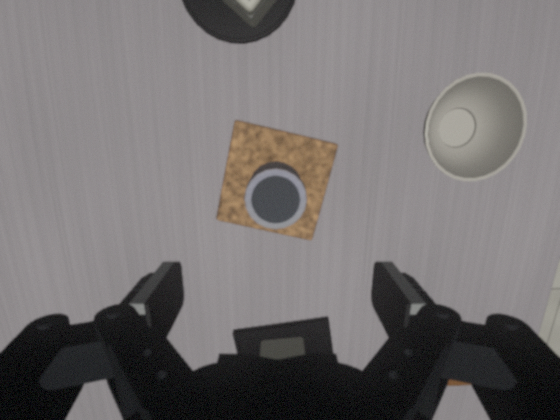

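The tin stands near the middle of the mat, at about (275,195), and is let go. Next is the tub.

Call:
{"api": "step_arm", "payload": {
  "moves": [
    [[0, 0.3, 4], 0],
    [[0, 0.5, 8], 0],
    [[0, 0.7, 12], 0],
    [[0, 0.8, 16], 0],
    [[0, 0.9, 20], 0],
    [[0, 1, 23.9], 0],
    [[0, 1, 23.9], 0],
    [[0, 1, 23.9], 0],
    [[0, 1, 23.9], 0],
    [[0, 1, 23.9], 0]
  ]
}}

```text
t: 10.38
tcp_pos: [0.5759, -0.1272, 0.2266]
eef_rot: [0.5, 0.499, 0.501, -0.5]
force: [0.3, -0.2, 0.5]
finger_gap: 0.998
```

```bash
python3 a.py w4 square_tub_center oblong_tray_in
```

```text
wrist square_tub_center p0.65 [281.7 187.9] [ 0.5805 -0.1286  0.034 ]
wrist square_tub_center p0.60 [250. 158. 309. 229.] ctr 577.4 -128.4 size 59.1 64.9 th 5.9
wrist oblong_tray_in p0.79 [218. 134. 342. 234.] ctr 579.9 -130.5 size 131.5 97.1 th 9.0
10.3833 [ 0.5759105  -0.12716625  0.22657493] 0.9975611902821157 [ 0.32102875 -0.15357242  0.45098728]
[[-0.001  1.     0.002]
 [ 0.001  0.002 -1.   ]
 [-1.    -0.001 -0.001]]
```

View pics/w4.png

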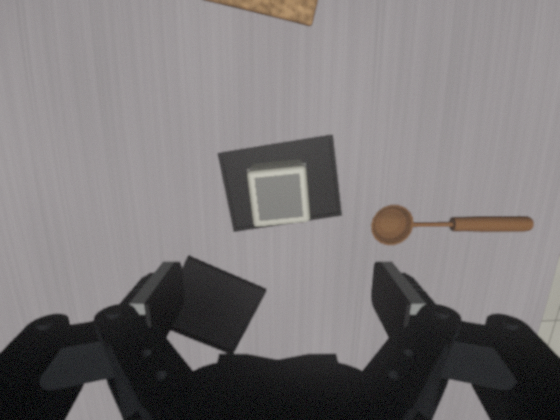

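Run:
```python
from h import *
im=cv2.imread('pics/w4.png')
cv2.imwrite('pics/w4z.png',cv2.resize(im[125:240,210:350],None,fx=5.5,fy=5,interpolation=cv2.INTER_CUBIC)[:600,:800])
g=cv2.cvtColor(im,cv2.COLOR_BGR2GRAY)
m=(g>185).astype(np.uint8); m[:140]=0; m[240:]=0; m[:,:240]=0; m[:,320:]=0
v,u=np.nonzero(m); 
s=env.get_state()
P=onplane(WM,np.c_[u,v],.063,s)[:,:2]*1000
print(len(u),u.min(),u.max(),v.min(),v.max(),cv2.minAreaRect(P.astype(np.float32)))
```

```text
278 251 305 169 220 ((577.658203125, -132.41778564453125), (50.791343688964844, 50.262203216552734), 5.975056171417236)
```

View pics/w4z.png

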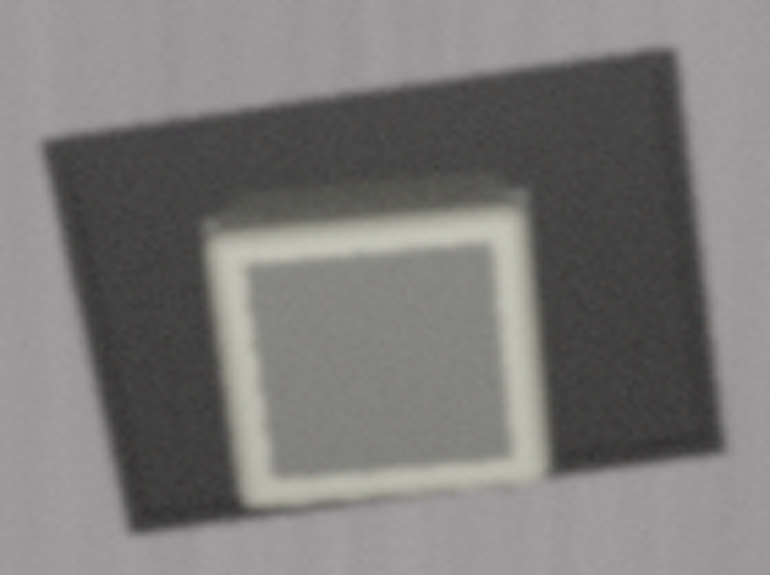

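Call:
{"api": "step_arm", "payload": {
  "moves": [
    [[2, 0.2, 0.5], -0.1],
    [[5, 0.2, 0.5], -0.1],
    [[8, 0.2, 0.5], -0.1],
    [[11, 0.2, 0.5], -0.1],
    [[13.5, 0.2, 0.5], -0.1],
    [[16, 0.2, 0.5], -0.1],
    [[18, 0.2, 0.5], -0.1],
    [[19.5, 0.2, 0.5], -0.1],
    [[20.2, 0.2, 0.5], -0.1],
    [[20.2, 0.2, 0.5], -0.1]
  ]
}}

```text
t: 11.47
tcp_pos: [0.5771, -0.1334, 0.0239]
eef_rot: [0.524, 0.474, 0.525, -0.475]
force: [-0.5, -0.3, -0.4]
finger_gap: 0.999
```

Call:
{"api": "step_arm", "payload": {
  "moves": [
    [[0, 0, 0], 0],
    [[0, 0, 0], 0],
    [[0, 0, 0], 0],
    [[0, 0, 0], 0],
    [[0, 0, 0], 0],
    [[0, 0, 0], 0],
    [[0, 0, 0], 0],
    [[0, 0, 0], 0],
    [[0, 0, 0], 0],
    [[0, 0, 0], 0]
  ],
  "fingers": 255,
  "newtons": 40
}}

```text
t: 12.3
tcp_pos: [0.5789, -0.1341, 0.0267]
eef_rot: [0.525, 0.475, 0.524, -0.474]
force: [-1.4, -0.1, 6.5]
finger_gap: 0.673
```

```bash
cat > rel.py <<'E'
from h import *
import sys
# target x y z yaw(deg, direction of tool y from world x)
x,y,z,yaw=map(float,sys.argv[1:5])
s=env.get_state(); T=tool(s); d=np.array([x,y,z])-T[:3,3]
cur=np.degrees(np.arctan2(T[1,1],T[0,1]))
print('tcp',np.round(T[:3,3],4),'yaw',round(cur,2),'move cm',np.round(100*T[:3,:3].T@d,2),'twist',round(-np.radians((yaw-cur+90)%180-90),3),'tilt',np.round(T[:2,0],4))
E
python3 rel.py .4917 -.2878 .15 -24.9
```

```text
tcp [ 0.5789 -0.1341  0.0267] yaw 5.73 move cm [-12.34 -10.19  14.43] twist 0.535 tilt [ 0.0023 -0.0003]
```

Call:
{"api": "step_arm", "payload": {
  "moves": [
    [[-2, 0, 0], 0],
    [[-5, 0, 0], 0],
    [[-9, 0, 0], 0],
    [[-13, 0, 0], 0.1],
    [[-13, -2, 3], 0.2],
    [[-13, -4.5, 6.5], 0.32],
    [[-13, -7.5, 10.5], 0.43],
    [[-13, -9.5, 13.4], 0.53],
    [[-13, -10.2, 14.4], 0.535],
    [[-13, -10.2, 14.4], 0.535]
  ]
}}

```text
t: 13.13
tcp_pos: [0.4873, -0.2929, 0.1561]
eef_rot: [-0.379, -0.597, -0.377, 0.598]
force: [0.6, -0.1, -2.7]
finger_gap: 0.672
```

```bash
python3 a.py w5 square_tray_in; python3 rel.py .4917 -.2885 .025 -24.9
```

```text
wrist square_tray_in p0.78 [283.1 194.4] [ 0.493  -0.2952  0.005 ]
wrist square_tray_in p0.69 [218. 135. 338. 203.] ctr 504.1 -264.8 size 61.7 110.2 th 63.8
13.1333 [ 0.48731371 -0.29293356  0.1560534 ] 0.6721546540978488 [ 0.57598056 -0.12758582 -2.67723656]
[[-0.001  0.903 -0.429]
 [-0.003 -0.429 -0.903]
 [-1.     0.001  0.003]]
tcp [ 0.4912 -0.2868  0.1555] yaw -24.89 move cm [13.05  0.12  0.14] twist 0.0 tilt [0.0006 0.0005]
```

View pics/w5.png

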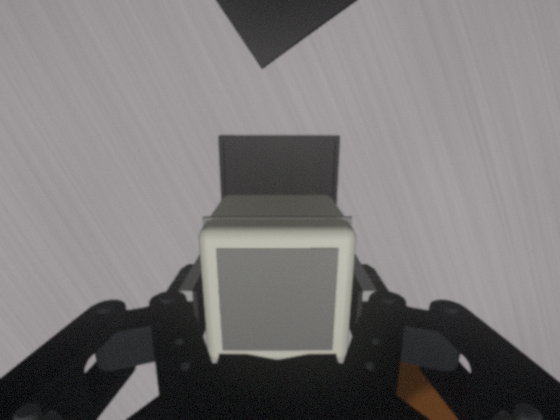

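Call:
{"api": "step_arm", "payload": {
  "moves": [
    [[2, 0.1, 0.1], 0],
    [[5, 0.1, 0.1], 0],
    [[8, 0.1, 0.1], 0],
    [[10, 0.1, 0.1], 0],
    [[11.5, 0.1, 0.1], 0],
    [[12.4, 0.1, 0.1], 0],
    [[12.8, 0.1, 0.1], 0],
    [[12.9, 0.1, 0.1], 0],
    [[13, 0.1, 0.1], 0],
    [[13, 0.1, 0.1], 0]
  ]
}}

```text
t: 14.12
tcp_pos: [0.4921, -0.2875, 0.0267]
eef_rot: [0.381, 0.596, 0.381, -0.595]
force: [-3.4, 4.3, 7.1]
finger_gap: 0.673
```

Call:
{"api": "step_arm", "payload": {
  "moves": [
    [[0, 0, 0], 0],
    [[0, 0, 0], 0],
    [[0, 0, 0], 0],
    [[0, 0, 0], 0],
    [[0, 0, 0], 0],
    [[0, 0, 0], 0]
  ],
  "fingers": 0
}}

```text
t: 14.62
tcp_pos: [0.4915, -0.2887, 0.0254]
eef_rot: [0.38, 0.596, 0.38, -0.596]
force: [0.4, 0.1, -0.2]
finger_gap: 1.001
```

Call:
{"api": "step_arm", "payload": {
  "moves": [
    [[-1.5, 0, 0], 0],
    [[-4.5, 0, 0], 0],
    [[-8, 0, 0], 0],
    [[-12, 0, 0], 0],
    [[-16, 0, 0], 0],
    [[-20, 0, 0], 0],
    [[-20, 0, 0], 0],
    [[-20, 0, 0], 0]
  ]
}}

```text
t: 15.28
tcp_pos: [0.4926, -0.2895, 0.228]
eef_rot: [0.382, 0.597, 0.379, -0.595]
force: [-0.6, 0.0, -1.2]
finger_gap: 1.003
```

```bash
python3 a.py w6 square_tub_center square_tray_in;python3 rel.py .53 .322 .23 -24.9
```

```text
wrist square_tub_center p0.73 [277.3 180.9] [ 0.4965 -0.285   0.034 ]
wrist square_tub_center p0.79 [249. 154. 304. 217.] ctr 492.3 -280.1 size 60.9 56.6 th 65.2
wrist square_tub_center p0.47 [208.   3. 365.  86.] ctr 567.2 -144.4 size 111.3 80.5 th 8.8
wrist square_tray_in p0.60 [227. 138. 327. 231.] ctr 487.1 -290.4 size 108.9 108.2 th 64.7
15.2833 [ 0.49264879 -0.28945805  0.22801082] 1.0033920622154802 [-0.60884214  0.03983535 -1.18940373]
[[ 0.005  0.907 -0.422]
 [-0.002 -0.422 -0.907]
 [-1.     0.005 -0.   ]]
tcp [ 0.4906 -0.2883  0.2238] yaw -24.93 move cm [ -0.57 -22.15 -57.  ] twist -0.001 tilt [-0.0026  0.0011]
```

View pics/w6.png

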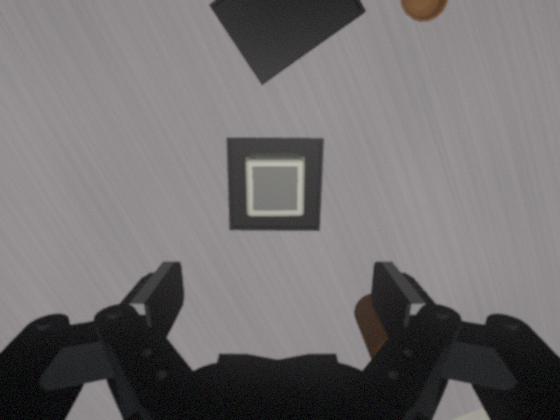

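Call:
{"api": "step_arm", "payload": {
  "moves": [
    [[0, -1.2, -3], 0],
    [[0, -2.5, -6.5], 0],
    [[0, -3.9, -10], 0],
    [[0, -5.2, -13.5], 0],
    [[0, -6.6, -17], 0],
    [[0, -8, -20.5], 0],
    [[0, -9.4, -24], 0],
    [[0, -10.8, -27.5], 0],
    [[0, -12.1, -31], 0],
    [[0, -13.5, -34.5], 0]
  ]
}}

```text
t: 16.37
tcp_pos: [0.5137, 0.0827, 0.2243]
eef_rot: [-0.38, -0.596, -0.38, 0.597]
force: [0.8, -0.3, -0.2]
finger_gap: 0.998
```

```bash
python3 rel.py .53 .322 .23 45
```

```text
tcp [0.5137 0.0827 0.2243] yaw -24.94 move cm [ -0.58  -8.61 -22.39] twist -1.221 tilt [-0.0017 -0.0005]
```

Call:
{"api": "step_arm", "payload": {
  "moves": [
    [[-0.1, -1.2, -3], -0.12],
    [[-0.2, -2.5, -6.5], -0.24],
    [[-0.3, -3.9, -10], -0.36],
    [[-0.4, -5.2, -13.5], -0.48],
    [[-0.5, -6.6, -17], -0.6],
    [[-0.6, -8, -20.5], -0.72],
    [[-0.6, -8.6, -22.4], -0.84],
    [[-0.6, -8.6, -22.4], -0.96],
    [[-0.6, -8.6, -22.4], -1.08],
    [[-0.6, -8.6, -22.4], -1.2]
  ]
}}

```text
t: 17.2
tcp_pos: [0.5301, 0.3207, 0.2295]
eef_rot: [0.651, 0.274, 0.652, -0.276]
force: [0.1, -0.6, -0.3]
finger_gap: 0.998
```

Call:
{"api": "step_arm", "payload": {
  "moves": [
    [[0, 0, 0], 0],
    [[0, 0, 0], 0],
    [[0, 0, 0], 0]
  ]
}}

```text
t: 17.45
tcp_pos: [0.5306, 0.3201, 0.2306]
eef_rot: [0.65, 0.278, 0.65, -0.279]
force: [0.3, -0.2, 0.0]
finger_gap: 0.999
```

```bash
python3 a.py w7 oblong_box_center round_tray_in;python3 rel.py .53 .322 .23 45
python3 - <<'E'
from h import *
im=cv2.imread('pics/w7.png')
cv2.imwrite('pics/w7z.png',cv2.resize(im[120:250,200:360],None,fx=5,fy=4.6,interpolation=cv2.INTER_CUBIC)[:600,:800])
E
```

```text
wrist oblong_box_center p0.57 [275.5 179.9] [0.5242 0.3228 0.032 ]
wrist oblong_box_center p0.72 [247. 135. 304. 232.] ctr 524.1 323.2 size 49.4 94.3 th 49.6
wrist oblong_box_center p0.47 [171. 301. 207. 361.] ctr 570.9 127.9 size 41.0 85.4 th 17.7
wrist round_tray_in p0.91 [221. 125. 330. 227.] ctr 525.1 325.3 size 123.2 115.0 th 46.2
17.45 [0.53062945 0.32007459 0.23062642] 0.9988382653799097 [ 0.33427372 -0.18941719  0.02091362]
[[-0.001  0.724  0.689]
 [-0.001  0.689 -0.724]
 [-1.    -0.001 -0.   ]]
tcp [0.5307 0.3204 0.2313] yaw 43.76 move cm [ 0.13  0.06 -0.16] twist -0.022 tilt [ 0.0001 -0.    ]
```

View pics/w7.png

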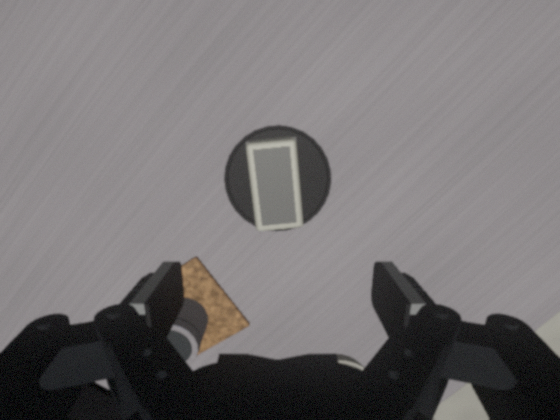

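```bash
python3 - <<'E'
from h import *
im=cv2.imread('pics/w7.png'); g=cv2.cvtColor(im,cv2.COLOR_BGR2GRAY)
s=env.get_state()
m=(g>165).astype(np.uint8); mm=np.zeros_like(m); mm[125:240,235:315]=1; m*=mm
v,u=np.nonzero(m); P=onplane(WM,np.c_[u,v],.059,s)[:,:2]*1000
print('lid',u.min(),u.max(),v.min(),v.max(),cv2.minAreaRect(P.astype(np.float32)))
d=(g<85).astype(np.uint8); mm[:]=0; mm[115:240,215:340]=1; d*=mm
cs,_=cv2.findContours(d,cv2.RETR_EXTERNAL,cv2.CHAIN_APPROX_NONE)
c=max(cs,key=cv2.contourArea); h=cv2.convexHull(c)[:,0]
P=onplane(WM,h,.008,s)[:,:2]*1000
A=np.c_[2*P,np.ones(len(P))]; b=(P**2).sum(1)
for i in range(5):
    x=np.linalg.lstsq(A,b,rcond=None)[0]; r=np.sqrt(x[2]+x[0]**2+x[1]**2); e=np.hypot(*(P-x[:2]).T)-r
    print(x[:2],r,len(A),abs(e).max()); k=abs(e)<1.5*e.std()+.5; A,b,P=A[k],b[k],P[k]
E
python3 rel.py .524 .321 .028 49.6
```

```text
lid 248 299 142 229 ((526.4533081054688, 321.69671630859375), (44.455101013183594, 86.8359375), 49.74392318725586)
[529.84820475 321.45361223] 60.98725275406094 43 0.5341716188343852
[529.84820475 321.45361223] 60.98725275406094 43 0.5341716188343852
[529.84820475 321.45361223] 60.98725275406094 43 0.5341716188343852
[529.84820475 321.45361223] 60.98725275406094 43 0.5341716188343852
[529.84820475 321.45361223] 60.98725275406094 43 0.5341716188343852
tcp [0.5307 0.3204 0.2313] yaw 43.76 move cm [20.33 -0.45 -0.51] twist -0.102 tilt [ 0.0001 -0.    ]
```

View pics/w7z.png

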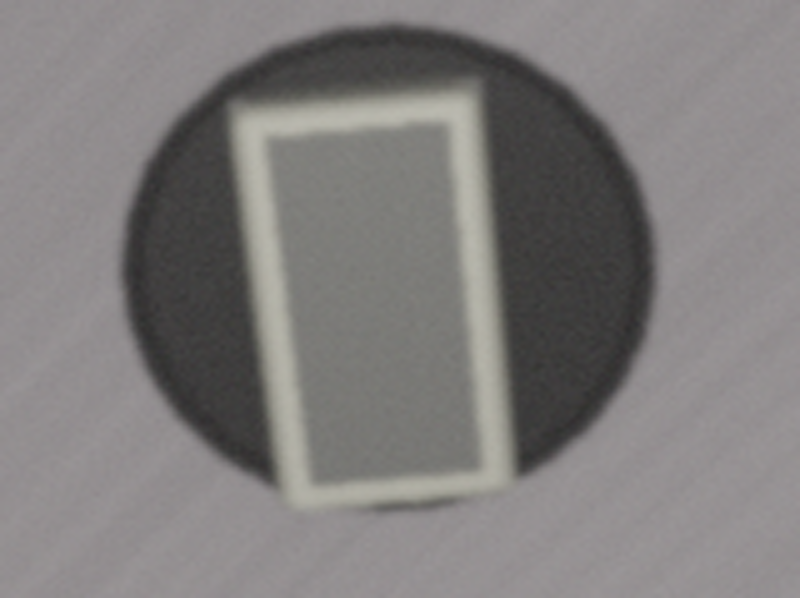

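Call:
{"api": "step_arm", "payload": {
  "moves": [
    [[2, -0.3, -0.4], -0.1],
    [[5, -0.3, -0.4], -0.104],
    [[8, -0.3, -0.4], -0.104],
    [[11, -0.3, -0.4], -0.104],
    [[13.5, -0.3, -0.4], -0.104],
    [[16, -0.3, -0.4], -0.104],
    [[18, -0.3, -0.4], -0.104],
    [[20, -0.3, -0.4], -0.104],
    [[20.7, -0.3, -0.4], -0.104],
    [[20.7, -0.3, -0.4], -0.104]
  ]
}}

```text
t: 18.53
tcp_pos: [0.5248, 0.3205, 0.0226]
eef_rot: [0.663, 0.242, 0.665, -0.244]
force: [-0.6, -0.1, -0.1]
finger_gap: 1.002
```

Call:
{"api": "step_arm", "payload": {
  "moves": [
    [[0, 0, 0], 0],
    [[0, 0, 0], 0],
    [[0, 0, 0], 0],
    [[0, 0, 0], 0],
    [[0, 0, 0], 0],
    [[0, 0, 0], 0],
    [[0, 0, 0], 0],
    [[0, 0, 0], 0],
    [[0, 0, 0], 0],
    [[0, 0, 0], 0]
  ],
  "fingers": 255,
  "newtons": 40
}}

```text
t: 19.37
tcp_pos: [0.5267, 0.3219, 0.0259]
eef_rot: [0.665, 0.244, 0.663, -0.242]
force: [-0.9, -0.2, 6.7]
finger_gap: 0.577
```

```bash
python3 rel.py .580 -.1305 .15 99.5
```

```text
tcp [0.5267 0.3219 0.0259] yaw 49.77 move cm [-12.46 -31.07  33.29] twist -0.868 tilt [0.0022 0.0014]
```

Call:
{"api": "step_arm", "payload": {
  "moves": [
    [[-2, 0, 0], 0],
    [[-5, 0, 0], 0],
    [[-9, 0, 0], 0],
    [[-13, 0, 0], 0],
    [[-13, -2, 2.1], -0.06],
    [[-13, -4.7, 5], -0.12],
    [[-13, -7.4, 7.9], -0.2],
    [[-13, -10.1, 10.8], -0.28],
    [[-13, -12.8, 13.7], -0.36],
    [[-13, -15.5, 16.6], -0.44]
  ]
}}

```text
t: 20.2
tcp_pos: [0.5523, 0.0937, 0.1548]
eef_rot: [0.701, 0.091, 0.701, -0.091]
force: [1.6, -0.5, -2.4]
finger_gap: 0.576
```

```bash
python3 rel.py .580 -.1305 .155 99.5; python3 -c "
from h import *
print(env.get_state()['joints'])"
```

```text
tcp [0.5523 0.0937 0.1548] yaw 75.23 move cm [-1.000e-02 -2.098e+01  8.390e+00] twist -0.424 tilt [ 0.0007 -0.0002]
[-0.02407663  0.43154728 -0.32536897  1.80697612  0.16814452  0.92941141
  0.89043096]
```

Call:
{"api": "step_arm", "payload": {
  "moves": [
    [[0, -3.2, 1.3], -0.07],
    [[0, -6.5, 2.6], -0.14],
    [[0, -9.8, 3.9], -0.21],
    [[0, -13.1, 5.2], -0.28],
    [[0, -16.4, 6.5], -0.35],
    [[0, -19, 7.6], -0.42],
    [[0, -21, 8.4], -0.424],
    [[0, -21, 8.4], -0.424],
    [[0, -21, 8.4], -0.424],
    [[0, -21, 8.4], -0.424]
  ]
}}

```text
t: 21.03
tcp_pos: [0.5791, -0.1282, 0.1545]
eef_rot: [0.705, -0.057, 0.705, 0.057]
force: [0.0, 0.5, -2.4]
finger_gap: 0.574
```

```bash
python3 a.py w8 oblong_tray_in;python3 rel.py .580 -.1305 .0255 99.3
```

```text
wrist oblong_tray_in p0.64 [223. 128. 330. 175.] ctr 534.9 -136.7 size 39.6 94.0 th 10.9
21.0333 [ 0.57910274 -0.12821827  0.15448251] 0.5735026709548874 [ 0.04053182  0.48855095 -2.41320704]
[[ 0.    -0.161  0.987]
 [ 0.001  0.987  0.161]
 [-1.     0.001  0.   ]]
tcp [ 0.5793 -0.1274  0.1546] yaw 99.4 move cm [ 1.291e+01 -3.200e-01  1.000e-02] twist 0.002 tilt [0.0003 0.0004]
```

View pics/w8.png

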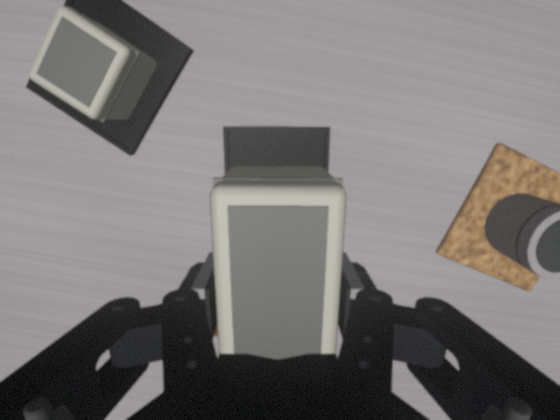

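Call:
{"api": "step_arm", "payload": {
  "moves": [
    [[2, -0.1, 0], 0],
    [[5, -0.1, 0], 0],
    [[8, -0.1, 0], 0],
    [[10, -0.1, 0], 0],
    [[11.5, -0.1, 0], 0],
    [[12.4, -0.1, 0], 0],
    [[12.8, -0.1, 0], 0],
    [[12.9, -0.1, 0], 0],
    [[13, -0.1, 0], 0],
    [[13, -0.1, 0], 0]
  ]
}}

```text
t: 22.02
tcp_pos: [0.5796, -0.129, 0.0259]
eef_rot: [0.705, -0.058, 0.705, 0.058]
force: [-4.9, 0.7, 6.0]
finger_gap: 0.579
```

Call:
{"api": "step_arm", "payload": {
  "moves": [
    [[0, 0, 0], 0],
    [[0, 0, 0], 0],
    [[0, 0, 0], 0],
    [[0, 0, 0], 0],
    [[0, 0, 0], 0],
    [[0, 0, 0], 0]
  ],
  "fingers": 0
}}

```text
t: 22.52
tcp_pos: [0.5796, -0.1299, 0.0244]
eef_rot: [0.705, -0.057, 0.705, 0.057]
force: [-0.3, 0.8, 0.8]
finger_gap: 1.0
```

Call:
{"api": "step_arm", "payload": {
  "moves": [
    [[-1.5, 0, 0], 0],
    [[-4.5, 0, 0], 0],
    [[-8, 0, 0], 0],
    [[-12, 0, 0], 0],
    [[-16, 0, 0], 0],
    [[-20, 0, 0], 0],
    [[-20, 0, 0], 0],
    [[-20, 0, 0], 0]
  ]
}}

```text
t: 23.18
tcp_pos: [0.581, -0.13, 0.227]
eef_rot: [0.707, -0.058, 0.703, 0.057]
force: [0.1, -0.1, -0.6]
finger_gap: 0.995
```

```bash
python3 a.py w9 oblong_box_center oblong_tray_in;python3 rel.py .5655 .110 .225 45; python3 -c "
from h import *
im=cv2.imread('pics/w9.png'); g=cv2.cvtColor(im,cv2.COLOR_BGR2GRAY)
s=env.get_state()
m=(g>165).astype(np.uint8); mm=np.zeros_like(m); mm[110:245,215:340]=1; m*=mm
v,u=np.nonzero(m); P=onplane(WM,np.c_[u,v],.059,s)[:,:2]*1000
print('lid',u.min(),u.max(),v.min(),v.max(),cv2.minAreaRect(P.astype(np.float32)))"
```

```text
wrist oblong_box_center p0.86 [280.3 184.1] [ 0.5782 -0.1283  0.032 ]
wrist oblong_box_center p0.65 [258. 137. 302. 232.] ctr 571.2 -130.1 size 91.3 48.7 th 9.4
wrist oblong_tray_in p0.75 [234. 125. 322. 236.] ctr 574.6 -130.0 size 128.8 94.3 th 9.1
23.1833 [ 0.58095444 -0.13000322  0.22702958] 0.9950490276092795 [ 0.12609001 -0.14753071 -0.63989905]
[[ 0.005 -0.161  0.987]
 [-0.001  0.987  0.161]
 [-1.    -0.002  0.005]]
tcp [ 0.5785 -0.1298  0.2226] yaw 99.29 move cm [-0.22 23.88  2.59] twist 0.948 tilt [-0.0029  0.0006]
lid 256 302 145 230 ((574.6051635742188, -128.9645233154297), (84.99288177490234, 44.18798065185547), 8.939841270446777)
```

View pics/w9.png

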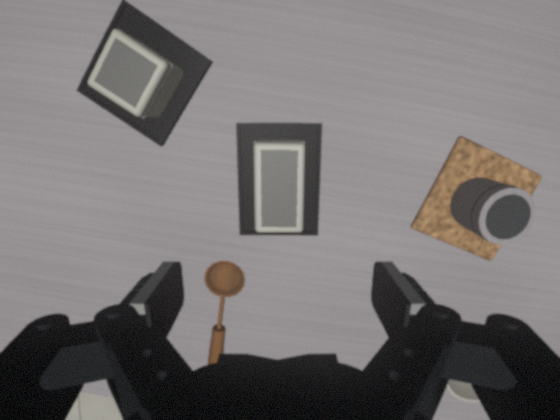

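The box is centred and aligned on the oblong tray, at about (279,185). Next the tin goes from the mat to the round tray.

Call:
{"api": "step_arm", "payload": {
  "moves": [
    [[0, 3, 0.3], 0.1],
    [[0, 6.5, 0.6], 0.2],
    [[0, 10, 1], 0.3],
    [[0, 13.5, 1.4], 0.4],
    [[0, 17, 1.8], 0.5],
    [[0, 20.5, 2.2], 0.6],
    [[0, 23.9, 2.6], 0.7],
    [[0, 23.9, 2.6], 0.8],
    [[0, 23.9, 2.6], 0.9],
    [[0, 23.9, 2.6], 0.9]
  ]
}}

```text
t: 24.27
tcp_pos: [0.5658, 0.111, 0.2231]
eef_rot: [0.659, 0.255, 0.66, -0.256]
force: [0.7, -0.2, 1.3]
finger_gap: 1.003
```

```bash
python3 a.py w10 round_tin_center cork_mat_top;python3 rel.py .566 .110 .027 45
```

```text
wrist round_tin_center p0.78 [274.2 195. ] [0.5686 0.1027 0.035 ]
wrist round_tin_center p0.55 [245. 161. 304. 228.] ctr 564.8 105.7 size 60.4 68.3 th 48.0
wrist cork_mat_top p0.75 [204. 111. 346. 251.] ctr 566.2 108.2 size 119.6 120.3 th 77.2
wrist cork_mat_top p0.51 [  1. 296.  51. 329.] ctr 462.6 -263.7 size 95.2 34.5 th 64.7
24.2667 [0.56581113 0.11104136 0.22306743] 1.0030727312794578 [ 0.66829121 -0.24873886  1.31763316]
[[-0.002  0.675  0.738]
 [-0.001  0.738 -0.675]
 [-1.    -0.002 -0.001]]
tcp [0.5665 0.1096 0.224 ] yaw 47.8 move cm [ 1.97e+01  1.00e-02 -6.00e-02] twist 0.049 tilt [-0.0006 -0.0002]
```

View pics/w10.png

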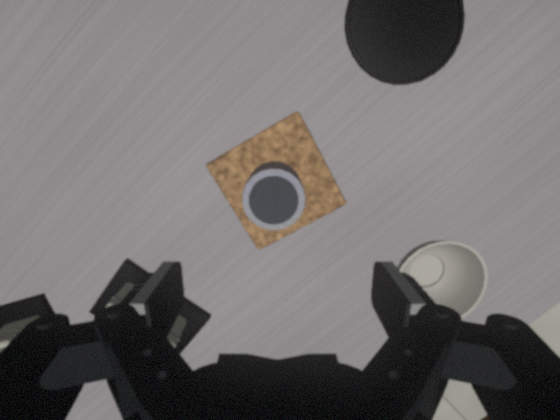

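Run:
```python
from h import *
print(onplane(WM,[[274.3,198.7]],.068,env.get_state()))
```

```text
[[0.56795518 0.10439706 0.068     ]]
```

Call:
{"api": "step_arm", "payload": {
  "moves": [
    [[2, -0.3, 0.4], 0],
    [[5, -0.3, 0.4], 0],
    [[8, -0.3, 0.4], 0],
    [[11, -0.3, 0.4], 0],
    [[13.5, -0.3, 0.4], 0],
    [[16, -0.3, 0.4], 0],
    [[18, -0.3, 0.4], 0],
    [[19.2, -0.3, 0.4], 0],
    [[19.7, -0.3, 0.4], 0],
    [[19.7, -0.3, 0.4], 0]
  ]
}}

```text
t: 25.35
tcp_pos: [0.5671, 0.1049, 0.0266]
eef_rot: [0.659, 0.255, 0.66, -0.255]
force: [0.1, 0.3, -0.2]
finger_gap: 0.999
```

Call:
{"api": "step_arm", "payload": {
  "moves": [
    [[0, 0, 0], 0],
    [[0, 0, 0], 0],
    [[0, 0, 0], 0],
    [[0, 0, 0], 0],
    [[0, 0, 0], 0],
    [[0, 0, 0], 0],
    [[0, 0, 0], 0],
    [[0, 0, 0], 0],
    [[0, 0, 0], 0],
    [[0, 0, 0], 0]
  ],
  "fingers": 255,
  "newtons": 40
}}

```text
t: 26.18
tcp_pos: [0.5683, 0.1053, 0.0289]
eef_rot: [0.66, 0.255, 0.659, -0.255]
force: [-0.6, -0.8, 6.9]
finger_gap: 0.712
```

```bash
python3 rel.py .530 .3215 .155 47.8
```

```text
tcp [0.5683 0.1053 0.0289] yaw 47.72 move cm [-12.61  13.44 -17.36] twist -0.001 tilt [0.0023 0.0002]
```

Call:
{"api": "step_arm", "payload": {
  "moves": [
    [[-2, 0, 0], 0],
    [[-5, 0, 0], 0],
    [[-9, 0, 0], 0],
    [[-13, 1, -1.3], 0],
    [[-13, 3.2, -4.1], 0],
    [[-13, 5.6, -7.2], 0],
    [[-13, 8, -10.3], 0],
    [[-13, 10.4, -13.4], 0],
    [[-13, 12.5, -16.1], 0],
    [[-13, 13.4, -17.4], 0]
  ]
}}

```text
t: 27.02
tcp_pos: [0.5265, 0.3277, 0.1582]
eef_rot: [0.66, 0.254, 0.661, -0.252]
force: [-1.3, 0.3, -1.9]
finger_gap: 0.711
```

Call:
{"api": "step_arm", "payload": {
  "moves": [
    [[0, 0, 0], 0],
    [[0, 0, 0], 0],
    [[0, 0, 0], 0]
  ]
}}

```text
t: 27.27
tcp_pos: [0.5293, 0.32, 0.1574]
eef_rot: [0.66, 0.255, 0.659, -0.256]
force: [1.2, 0.5, -2.7]
finger_gap: 0.709
```

```bash
python3 a.py w11 round_tray_in;python3 rel.py .530 .3215 .0245 47.8
python3 - <<'E'
from h import *
im=cv2.imread('pics/w11.png'); print(im.shape)
E
```

```text
wrist round_tray_in p0.62 [277.5 192.4] [0.5271 0.3215 0.005 ]
wrist round_tray_in p0.71 [215. 126. 342. 230.] ctr 518.1 331.2 size 121.6 93.2 th 45.5
27.2667 [0.52933138 0.32004165 0.1574275 ] 0.7089465460204694 [ 1.20307928  0.52965945 -2.65373482]
[[ 0.     0.673  0.739]
 [-0.001  0.739 -0.673]
 [-1.    -0.001  0.001]]
tcp [0.5296 0.3197 0.1574] yaw 47.59 move cm [13.29  0.16 -0.11] twist -0.004 tilt [ 0.0004 -0.0008]
(420, 560, 3)
```

View pics/w11.png

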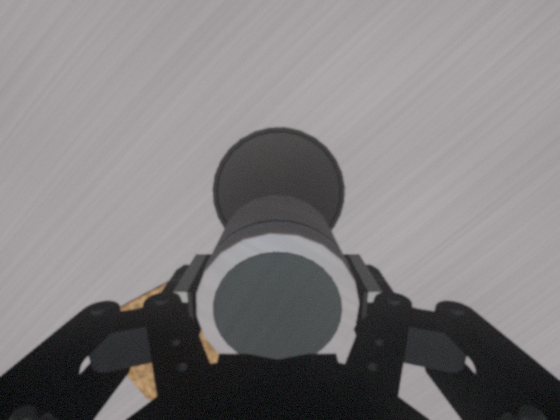

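Call:
{"api": "step_arm", "payload": {
  "moves": [
    [[2, 0.1, -0.1], 0],
    [[5, 0.1, -0.1], 0],
    [[8, 0.1, -0.1], 0],
    [[10, 0.1, -0.1], 0],
    [[11.8, 0.1, -0.1], 0],
    [[12.7, 0.1, -0.1], 0],
    [[13.1, 0.1, -0.1], 0],
    [[13.2, 0.1, -0.1], 0],
    [[13.3, 0.1, -0.1], 0],
    [[13.3, 0.1, -0.1], 0]
  ]
}}

```text
t: 28.25
tcp_pos: [0.5292, 0.322, 0.026]
eef_rot: [0.66, 0.255, 0.659, -0.256]
force: [-3.8, -2.4, 4.6]
finger_gap: 0.712
```

Call:
{"api": "step_arm", "payload": {
  "moves": [
    [[0, 0, 0], 0],
    [[0, 0, 0], 0],
    [[0, 0, 0], 0],
    [[0, 0, 0], 0],
    [[0, 0, 0], 0],
    [[0, 0, 0], 0]
  ],
  "fingers": 0
}}

```text
t: 28.75
tcp_pos: [0.529, 0.3229, 0.0244]
eef_rot: [0.66, 0.255, 0.659, -0.255]
force: [-0.7, -0.6, -0.7]
finger_gap: 1.0
```

Call:
{"api": "step_arm", "payload": {
  "moves": [
    [[-1.5, 0, 0], 0],
    [[-4.5, 0, 0], 0],
    [[-8, 0, 0], 0],
    [[-12, 0, 0], 0],
    [[-16, 0, 0], 0],
    [[-20, 0, 0], 0],
    [[-20, 0, 0], 0],
    [[-20, 0, 0], 0]
  ]
}}

```text
t: 29.42
tcp_pos: [0.53, 0.3239, 0.2273]
eef_rot: [0.661, 0.257, 0.658, -0.253]
force: [-0.1, -0.6, 0.1]
finger_gap: 1.001
```

```bash
python3 a.py w12 round_tin_center round_tray_in; python3 -c "
from h import *
_,c=look('scene',list(Z)); save(c,'s12.png')"
```

```text
wrist round_tin_center p0.97 [271.9 189.7] [0.5289 0.3178 0.035 ]
wrist round_tin_center p0.76 [245. 158. 305. 221.] ctr 523.5 323.1 size 60.5 64.1 th 20.1
wrist round_tray_in p0.58 [219. 128. 328. 233.] ctr 523.9 320.2 size 121.2 120.0 th 47.9
29.4167 [0.53000047 0.32394602 0.22726288] 1.0006328733460368 [-0.12917918 -0.6171115   0.11112742]
[[ 0.005  0.673  0.74 ]
 [ 0.003  0.74  -0.673]
 [-1.     0.006  0.001]]
scene round_tin_center p0.92 [406.3 158.3] [0.5264 0.3243 0.035 ]
scene square_tub_center p0.64 [194.8 193.5] [ 0.4878 -0.2889  0.034 ]
scene oblong_box_center p0.83 [262.3 204.1] [ 0.5823 -0.135   0.032 ]
scene oblong_box_center p0.36 [112.5 232.9] [ 0.567  -0.4995  0.032 ]
scene round_tray_in p0.87 [400.7 166.6] [0.5229 0.3144 0.005 ]
scene round_tray_in p0.67 [406.  235.8] [0.7779 0.1694 0.005 ]
scene square_tray_in p0.96 [193.8 206.2] [ 0.5026 -0.298   0.005 ]
scene square_tray_in p0.66 [405.8 158.1] [0.4892 0.3539 0.005 ]
scene oblong_tray_in p0.76 [264.  209.3] [ 0.5735 -0.1281  0.005 ]
scene oblong_tray_in p0.69 [343.9 187.7] [0.5593 0.1084 0.005 ]
scene cork_mat_top p0.93 [345.6 187.8] [0.5645 0.1107 0.008 ]
scene cork_mat_top p0.21 [275.2 279.5] [ 0.8021 -0.176   0.008 ]
scene bowl p0.96 [404.9 234.1] [0.768  0.1738 0.    ]
scene bottle p0.57 [111.  233.1] [ 0.5304 -0.5098  0.    ]
scene spoon p0.92 [272.7 276.3] [ 0.7858 -0.1762  0.    ]
```

View pics/w12.png

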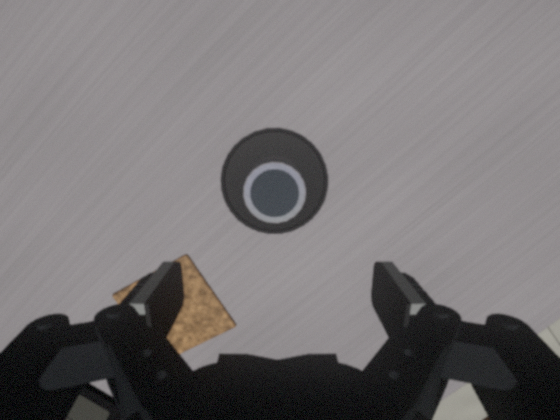

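View pics/s12.png

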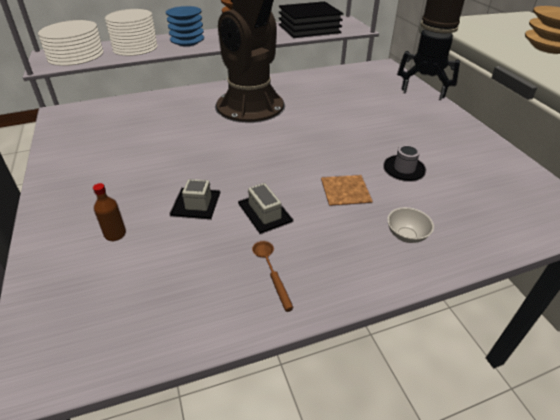

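Run:
```python
from h import *
s=env.get_state(); im=env.camera('wrist'); save(im,'w13.png'); g=cv2.cvtColor(im['frame'],cv2.COLOR_RGB2GRAY)
hc=cv2.HoughCircles(g[110:245,200:350],cv2.HOUGH_GRADIENT,1.5,5,param1=80,param2=25,minRadius=24,maxRadius=60)
print(hc[0][:6]+[200,110,0] if hc is not None else None)
print(onplane(im,[[274.5,192.5]],.065,s), onplane(im,[[274.5,180]],.008,s), s['tcp_pos'])
print(onplane(im,[[274.5,128],[274.5,233],[221,181],[327,181]],.01,s))
```

```text
[[277.25       181.25        52.94999695]
 [277.25       193.25        30.29999924]
 [274.25       175.25        47.54999924]
 [266.75       182.75        44.25      ]
 [281.75       178.25        47.54999924]
 [266.75       175.25        42.45000076]]
[[0.52572996 0.32126606 0.065     ]] [[0.52399488 0.32211014 0.008     ]] [0.52880042 0.32290476 0.22433156]
[[0.48143672 0.36085733 0.01      ]
 [0.57067736 0.27964837 0.01      ]
 [0.48384947 0.27670551 0.01      ]
 [0.56443587 0.36567924 0.01      ]]
```

The last wrist view shows the tin's lid about 2 mm from the round tray's centre. The scene view shows the other two in place and the bowl, bottle and spoon not moved, so I'm handing in.

```bash
python3 -c "
from h import *
print(env.hand_in())"
```

```text
the job is handed in; nothing more can be done
None
```

I set the tin down on the cork mat and let go of it, then moved the tub to the square tray, the box lengthwise to the oblong tray, and the tin from the mat to the round tray. The job was handed in at about 30 s of the 109 s allowed; no verdict was reported.

**Last checks (wrist pictures):**
- **Tin:** its lid is about 2 mm from the centre of the round tray.
- **Tub:** it looks centred in the square tray, and its sides are in line within about 1°. The fitted outlines gave centres several mm apart, because the tub's visible side shifts its outline.
- **Box:** it is about 1 mm from the centre of the oblong tray, and its length is in line within about 1°.
- **Robot:** the gripper was open, about 0.2 m above the tin, touching nothing.
- **Bowl, bottle and spoon:** the final scene picture put them within about 7 mm of where they were first measured, roughly what these measurements scatter by.

**Disagreements:** the pinpoint network was often 5–8 mm off from the fitted lid outlines, and up to about 17 mm off for the trays in the final scene picture. It also gave some false hits, such as a mat reported at the bowl. I used the fitted outlines and the pictures instead. No check failed.

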